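# Make up the two topping caddies for the crepe stations

### The job

Make up the two topping caddies for the crepe stations: the white caddy gets the red strawberry bottle, the yellow custard jar and the white sugar shaker, and the blue caddy gets the dark chocolate bottle and the green matcha tin. Stand each upright on the bottom of a compartment of its own and let go of it, without dropping any of them or tipping them over. Leave the orange caramel bottle and the purple blueberry jar standing where they are in the stock.

Things in the scene. Friction and masses are not known exactly. Their poses are not given: they have to be found in the camera images.
- strawberry: strawberry sauce squeeze bottle, red all over, upright, loose, round about its own z axis; origin at the centre of its underside, z up; rigid. Straight body 50 mm diameter from the foot up to 98 mm, then a narrowing shoulder, a collar and a cone nozzle; 135 mm tall overall; about 180 g
- chocolate: chocolate sauce squeeze bottle, near-black brown body with a yellow collar and nozzle, upright, loose, round about its own z axis; origin at the centre of its underside, z up; rigid. Same shape as the strawberry bottle: body 50 mm diameter up to 98 mm, 135 mm tall overall; about 180 g
- custard: custard jar, yellow with a yellow lid and a plain white label band, upright, loose, round about its own z axis; origin at the centre of its underside, z up; rigid. Body 58 mm diameter up to 64 mm, lid 55 mm diameter from 69 to 85 mm; 85 mm tall; about 240 g
- sugar: sugar shaker, white body with a domed steel sprinkler top, upright, loose, round about its own z axis; origin at the centre of its underside, z up; rigid. 48 mm diameter up to 84 mm (steel from 70 mm up, 49 mm), 95 mm tall at the top of the dome; about 160 g
- matcha: matcha tin, light green body with a dark green lid and a plain white label band, upright, loose, round about its own z axis; origin at the centre of its underside, z up; rigid. 54 mm diameter, lid 55 mm diameter from 66 to 88 mm; 88 mm tall; about 120 g
- white_caddy: white open caddy with three square compartments in a row along its own y axis, fixed to the counter. Origin at the centre of its underside, z up. Outside 88 mm (x) by 256 mm (y), plus a 12 mm carrying lip at each end; walls 30 mm high and 4 mm thick, floor 4 mm thick. Each compartment is 80 by 80 mm inside; their centres lie at y = -84, 0 and +84 mm
- blue_caddy: blue open caddy with two square compartments in a row along its own y axis, fixed to the counter. Origin at the centre of its underside, z up. Outside 88 mm (x) by 172 mm (y), plus a 12 mm carrying lip at each end; walls 30 mm high and 4 mm thick, floor 4 mm thick. Each compartment is 80 by 80 mm inside; their centres lie at y = -42 and +42 mm
- caramel: caramel sauce squeeze bottle, orange body with a white collar and nozzle, stays where it is; upright, loose, round about its own z axis; origin at the centre of its underside, z up; rigid. Same shape as the strawberry bottle (50 mm diameter, 135 mm tall)
- blueberry: blueberry jar, purple with a purple lid and a white label band, stays where it is; upright, loose, round about its own z axis; origin at the centre of its underside, z up; rigid. Same shape as the custard jar (58 mm diameter, 85 mm tall)
There are look-alikes about, which are no part of the job. Leave any pink look-alike of the sugar alone. Of the things shaped like the custard, the yellow one is meant.

How it is judged:
By the outcome, as a careful person would: the job done as asked, in the order asked, and still so for the second after the job is handed in, with the robot touching nothing.
It also fails if it takes over 128 s, if anything falls off the work surface, if the arm or the gripper's body presses on something with over 40 N, if the wrist force passes 120 N, or if a joint passes its speed limit or range.

### The arm

A 6-joint arm with a two-finger parallel gripper is mounted at the origin on the work surface. World frame = base frame: x ahead of the robot, y to its left, z up, the work surface at z = 0. Lengths are in mm, angles in degrees, forces in N, time in s.
With the tool pointing down it reaches from about 350 to 975 mm from the base axis. Payload 7.1 kg.
Tool frame: the origin (TCP) lies on the centre line of the jaws, within the pads' length; the fingertips stand 25 mm ahead of it and the grasp point (between the pads) lies 6 mm ahead of it; z points along the fingers, y is the line along which they close (so a half turn about z gives the same grasp; the last joint's range is limited). The gripper opens to 88 mm and grips with 3 to 60 N. Pads are 20 mm wide; open, the fingers measure 115 mm over their backs; the gripper's body (75 mm by 178 mm) begins 61 mm behind the grasp point.
Start: joints at [71.792, 24.242, 93.386, -0, 62.372, -1.089], TCP at [183.952, 597.3, 247.675] pointing down, gripper open.
Joint ranges: [-172.04, 172.04], [-51.8, 120.97], [4.93, 147.93], [-75.15, 255.16], [6.16, 154.13], [-145.62, 145.62]. Speed limits (degrees/s): [136.94, 136.94, 172.46, 180, 180, 180].

### API

Orientations are given as a 3x3 rotation matrix whose columns are the frame's x, y, z axes.
In Python, from workcell import robot, optics, workorder, finder gives the robot as it stands.
- The arm moves only by the tool apply_moves, never from a script. Its argument "motion" is one flat list of numbers, 7 for each row, row after row: the turn, a rotation vector about the tool's x, y, z in a scale on which 1.0 is 120 degrees, then the shift along the tool's x, y, z in a scale on which 1.0 is 1 m, then the finger opening in m, from 0 to 0.0878. In form: [ax, ay, az, dx, dy, dz, jaw, ax, ay, az, dx, dy, dz, jaw, ...]. A call has 1 to 8 rows; each row is the pose to reach, as a shift and turn from the pose commanded when the call began, along the tool's axes at that moment; what a row does not reach only later rows make up. A row lasts 1/8 s, in which the tool goes at most 62.5 mm and 10.7 degrees, less where a joint would pass 70% of its speed; a pose out of reach is approached as far as the arm can. A call with a gripper value outside its range is refused whole. The fingers move at their own pace and stop on an object; "force" is the grip in N (left out, the last holds). Time passes only in rows, so rows that repeat a pose let the fingers close. It gives the time, the measured TCP pose, the force, the opening and the grip force at its end, in the units of the state.
- robot.get_obs(): the state, without advancing time (a new reading comes with each control period).
- optics.read_camera(name): name is "scene" or "side" or "wrist"; returns the picture (480x640x3 uint8, blue, green, red); there is no depth.
- optics.camera_info(name): a dict with "fov_y" (degrees; the focal length in pixels is half the picture's height over the tangent of half this angle, whatever the lens; pixels are square), "cx", "cy" (the principal point, pixels), "rvec" (rotation vector, rad) and "tvec" (3), from world to camera coordinates, as OpenCV has them. Camera axes: x right, y down, z forward; pixel columns grow to the right and rows downward; lengths in mm; the calibration is good to about 2 mm. A picture is of the moment at which its call begins: read the wrist's pose just before it. camera_info takes no time and is no camera call; for the wrist camera it gives the pose at the moment of the call.
- workorder.hand_in(): hands the job in; it is judged then, once.
Trained networks look in the newest picture that a camera, given by its name, has taken for a name from the list of things; names that differ only in an ending like _2 or _b are one class to them, and where a whole thing is asked for, a point or a joint stands for the part that bears it (a point fixed in the world has none). Each returns a list of dicts, best first, with "p" (0 to 1); they miss things now and then, are a little off and sometimes report something else, mostly with a low value. They report only what shows in the picture. A call takes as long as a camera call. They do not tell look-alikes from the thing itself.
- finder.silhouettes(camera, name): "mask" (480x640 bool, what is visible of it) and "location" ([column, row] in pixels, amid what is visible of it).
The state is a dict: "time_s": time; "qpos": joint angles; "joint_velocities": joint speeds; "joint_efforts": joint torques, N m; "tool_pos": TCP position; "orientation": TCP orientation; "wrist_force": force on the tool from outside, world axes, zero at the start; "moment": the same for the moment, N m; "grip_width": finger opening in mm; "finger_force": force on a finger pad.
Only numpy, scipy, OpenCV 4.12 (cv2) and the standard library are available. Lean on these libraries where they do the work, as an engineer would, in place of code of your own. Each camera call takes 0.05 s, during which the arm holds its last target. There are 200 camera calls.

## Working session

There is one attempt and no reset: what is moved stays moved. The work goes in short steps, Python scripts to look and compute and a tool call to move; the robot and the scene stay as the last step left them, time stands still between calls to the robot, and variables do not carry over. Pictures are saved under pics/ and viewed, at most 14 in all, crops included, and the job is handed in when it is done.

Besides the shell and the picture viewer there is one more tool, called after "Request:" as name(argument=value, ...) on one line, values as JSON. apply_moves: Moves the arm, as the interface text tells. Its arguments: {"type":"object","properties":{"motion":{"type":"array"},"force":{"type":"number"}},"required":["motion"]}

```bash
ls; mkdir -p pics; python3 - <<'E'
from workcell import robot, optics
import cv2
o=robot.get_obs(); print({k:o[k] for k in('time_s','tool_pos','orientation','grip_width','wrist_force')})
for c in('scene','side','wrist'):
    cv2.imwrite(f'pics/{c}0.png',optics.read_camera(c)); print(c,optics.camera_info(c))
E
```

```text
pics
{'time_s': 0.0, 'tool_pos': array([183.79518961, 596.7955911 , 246.90458385]), 'orientation': array([[-9.55686402e-01,  2.94386219e-01, -5.05067559e-04],
       [ 2.94386649e-01,  9.55685235e-01, -1.49429849e-03],
       [ 4.27847270e-05, -1.57676589e-03, -9.99998756e-01]]), 'grip_width': 87.93803003009944, 'wrist_force': array([-0.18186088, -0.46324941,  0.04819845])}
scene {'fov_y': 51.92080545134001, 'cx': 318.61986513615034, 'cy': 244.20580772353358, 'rvec': array([ 2.00845461,  0.84605444, -0.46976389]), 'tvec': array([-454.00543673, -192.29938056, 1292.34662209])}
side {'fov_y': 44.10207391448858, 'cx': 321.9816544975453, 'cy': 240.6323402603474, 'rvec': array([ 2.37192283, -0.40279587,  0.15571036]), 'tvec': array([-585.35821684,  178.38988445,  859.16295507])}
wrist {'fov_y': 61.357220199238775, 'cx': 318.3895665687212, 'cy': 242.47167066626238, 'rvec': array([-2.35675441, -1.74099497, -0.21784544]), 'tvec': array([-622.86122832,  -30.15216021,  390.79622825])}
```

View pics/scene0.png

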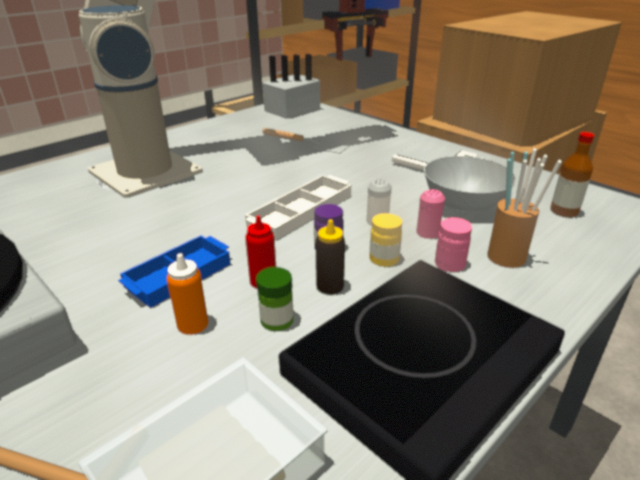

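View pics/side0.png

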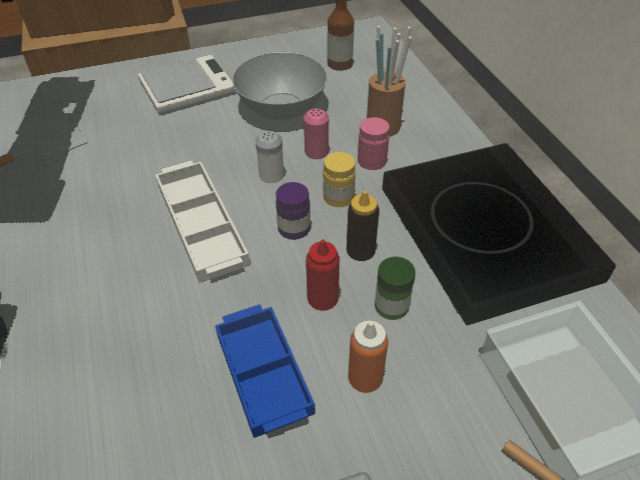

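View pics/wrist0.png

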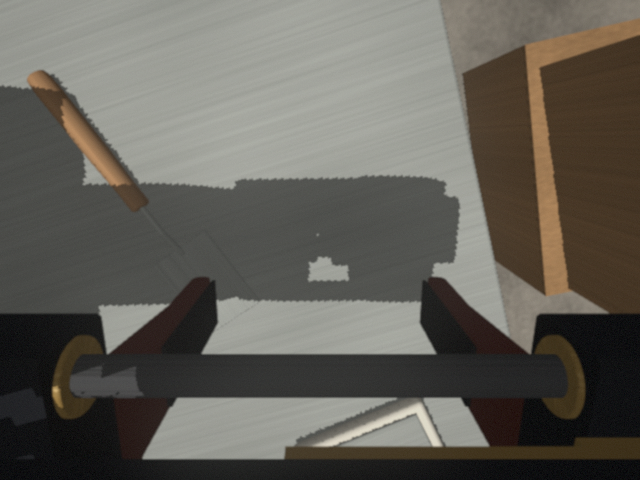

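The scene and side views agree on what is there.

Scene view pixels:

| Thing | Pixel | Role |
|---|---|---|
| Strawberry | (260,252) | move |
| Chocolate | (330,260) | move |
| Matcha | (275,298) | move |
| Custard (yellow) | (386,240) | move |
| Sugar (white) | (378,202) | move |
| Pink shaker | (431,213) | look-alike, leave |
| Pink jar | (453,245) | look-alike, leave |
| Blueberry | (329,225) | stays |
| Caramel | (187,295) | stays |
| White caddy | (300,205) | destination |
| Blue caddy | (177,268) | destination |

The side view shows the same things: sugar (270,157), custard (339,180), strawberry (323,275), chocolate (362,227), matcha (395,288), blueberry (293,210) and caramel (367,356). The pink look-alikes are at (316,133) and (373,143). The wrist view shows only empty counter, a spatula and a corner of the white caddy.

```bash
cat > h.py <<'E'
import numpy as np, cv2
from workcell import robot, optics, finder
from scipy.optimize import least_squares
B=[(25,0),(25,98),(14,108),(10,118),(4,135)]; J=[(29,0),(29,64),(27.5,69),(27.5,85)]
S=[(24,0),(24,70),(24.5,70),(24.5,84),(15,92),(3,95)]; M=[(27,0),(27,66),(27.5,66),(27.5,88)]
PR=dict(strawberry=B,chocolate=B,caramel=B,custard=J,blueberry=J,sugar=S,matcha=M)
a=np.linspace(0,2*np.pi,72,endpoint=False)
def ring(p): return np.concatenate([np.c_[r*np.cos(a),r*np.sin(a),0*a+z] for r,z in p])
def box(x,y,z0,z1): return np.array([[i*x,j*y,k] for i in(-1,1) for j in(-1,1) for k in(z0,z1)],float)
def model(n):
    if n in PR: return ring(PR[n])
    return box(44,128 if n=='white_caddy' else 86,0,30)
def K(ci): f=240/np.tan(np.radians(ci['fov_y']/2)); return np.array([[f,0,ci['cx']],[0,f,ci['cy']],[0,0,1]])
def proj(ci,P): return cv2.projectPoints(np.asarray(P,float).reshape(-1,1,3),ci['rvec'],ci['tvec'],K(ci),None)[0][:,0]
D=np.array([[np.cos(t),np.sin(t)] for t in np.linspace(0,2*np.pi,16,endpoint=False)])
def sup(p): return (p@D.T).max(0)
def pose(v,P):
    t=v[3] if len(v)>3 else 0; c,s=np.cos(t),np.sin(t)
    return P@np.array([[c,-s,0],[s,c,0],[0,0,1]]).T+v[:3]
def ray(ci,uv):
    R=cv2.Rodrigues(ci['rvec'])[0]; d=R.T@np.linalg.inv(K(ci))@[*uv,1]; return -R.T@ci['tvec'],d
E
cat > fit.py <<'E'
from h import *
import pickle
cams=('side','scene'); CI={}; out={}
imgs={}
for c in cams: CI[c]=optics.camera_info(c); imgs[c]=optics.read_camera(c)
for n in list(PR)+['white_caddy','blue_caddy']:
    for c in cams:
        out[n,c]=[(d['p'],np.array(d['location']),np.array(d['mask'])) for d in finder.silhouettes(c,n)]
        print(n,c,[(round(float(p),2),np.round(l).astype(int).tolist(),int(m.sum()),imgs[c][m].mean(0).astype(int).tolist()) for p,l,m in out[n,c]])
pickle.dump((CI,out),open('d.pkl','wb'))
E
python3 fit.py
```

```text
strawberry side [(0.81, [326, 276], 2039, [47, 48, 108])]
strawberry scene [(0.82, [257, 245], 1439, [15, 17, 148])]
chocolate side [(0.67, [361, 226], 1870, [46, 66, 75]), (0.64, [262, 371], 7841, [140, 74, 42])]
chocolate scene [(0.56, [330, 260], 1886, [31, 66, 79])]
caramel side [(0.89, [366, 358], 2353, [86, 106, 134])]
caramel scene [(0.83, [186, 297], 2349, [47, 102, 163])]
custard side [(0.86, [340, 178], 1648, [76, 122, 136]), (0.76, [369, 145], 1467, [91, 82, 130])]
custard scene [(0.91, [386, 240], 1516, [91, 159, 176]), (0.73, [454, 247], 1640, [117, 99, 174])]
blueberry side [(0.92, [292, 210], 1728, [82, 65, 77]), (0.15, [271, 156], 1204, [109, 116, 114])]
blueberry scene [(0.86, [327, 218], 715, [113, 80, 113])]
sugar side [(0.84, [270, 156], 1200, [109, 116, 114]), (0.62, [314, 134], 1129, [87, 78, 122])]
sugar scene [(0.8, [377, 199], 829, [151, 167, 171]), (0.79, [429, 213], 1106, [115, 102, 171])]
matcha side [(0.75, [395, 289], 2039, [57, 78, 65])]
matcha scene [(0.64, [272, 297], 2032, [47, 98, 73]), (0.33, [298, 203], 2893, [168, 181, 187])]
white_caddy side [(0.58, [204, 222], 6335, [160, 173, 174]), (0.19, [324, 276], 2000, [46, 48, 108])]
white_caddy scene [(0.88, [298, 204], 3087, [168, 182, 187])]
blue_caddy side [(0.75, [263, 371], 7792, [140, 74, 41])]
blue_caddy scene [(0.92, [163, 267], 3289, [155, 78, 27])]
```

```bash
cat > fit2.py <<'E'
from h import *
import pickle
CI,out=pickle.load(open('d.pkl','rb'))
out['pinkjar','side']=[out['custard','side'][1]];out['pinkjar','scene']=[out['custard','scene'][1]]
out['pinkshk','side']=[out['sugar','side'][1]];out['pinkshk','scene']=[out['sugar','scene'][1]]
PR['pinkjar']=J;PR['pinkshk']=S
vis=CI['side'].copy(); ov=[cv2.imread(f'pics/{c}0.png') for c in('side','scene')]
for n in list(PR)+['white_caddy','blue_caddy']:
    P=model(n)
    if n not in PR:
        L=128 if n[0]=='w' else 86; P=np.r_[P,box(25,L+12,26,30)]
    def res(v,cs):
        return np.concatenate([sup(proj(CI[c],pose(v,P)))-S0[c] for c in cs])
    S0={}
    for c in('side','scene'):
        m=out[n,c][0][2].astype(np.uint8)
        k,l,st,_=cv2.connectedComponentsWithStats(m); m=l==1+np.argmax(st[1:,4])
        r,q=np.nonzero(m); S0[c]=sup(np.c_[q,r].astype(float))
    o,d=ray(CI['side'],out[n,'side'][0][1]); x0=o-d*(o[2]-40)/d[2]; x0[2]=0
    row=[]
    for cs in(('side','scene'),('side',),('scene',)):
        best=None
        for t in ([None] if n in PR else np.radians([0,45,90,135])):
            v0=list(x0)+([] if t is None else [t])
            s=least_squares(res,v0,args=(cs,),loss='soft_l1',f_scale=1.5,x_scale=[10]*3+([] if t is None else [.2]))
            if best is None or s.cost<best.cost: best=s
        v=best.x.copy(); 
        if len(v)>3: v[3]=np.degrees(v[3])
        row.append((np.round(v,1).tolist(),round(best.cost,1)))
        if len(cs)==2:
            for i,c in enumerate(('side','scene')):
                h=cv2.convexHull(proj(CI[c],pose(best.x,P)).astype(np.float32)).astype(int)
                cv2.polylines(ov[i],[h],True,(0,255,0),1)
    print(n,*row)
cv2.imwrite('pics/ov.png',cv2.resize(np.vstack([ov[0][90:450,150:470][:300],ov[1][150:350,120:500][:, :320]]),None,fx=1.19,fy=1.19))
E
python3 fit2.py
```

```text
strawberry ([591.3, -81.1, 0.8], np.float64(58.5)) ([596.2, -68.1, -15.6], np.float64(3.5)) ([532.4, -41.5, -44.7], np.float64(24.8))
chocolate ([685.4, -4.8, -2.7], np.float64(16.1)) ([694.6, 14.1, -23.5], np.float64(5.0)) ([671.7, 8.4, -16.1], np.float64(1.4))
caramel ([602.6, -233.3, -0.3], np.float64(11.5)) ([604.5, -229.7, -6.1], np.float64(3.3)) ([587.8, -227.1, -12.7], np.float64(2.4))
custard ([696.1, 132.2, -1.9], np.float64(9.4)) ([700.7, 143.4, -11.9], np.float64(1.1)) ([676.7, 157.0, -22.0], np.float64(0.5))
blueberry ([594.6, 82.4, 0.4], np.float64(100.8)) ([601.8, 107.3, -25.8], np.float64(0.9)) ([431.8, 242.2, -119.9], np.float64(29.5))
sugar ([595.4, 228.9, 1.7], np.float64(30.7)) ([604.8, 268.4, -30.6], np.float64(0.8)) ([550.1, 284.1, -34.4], np.float64(12.8))
matcha ([688.9, -130.6, -1.6], np.float64(15.7)) ([698.5, -114.9, -24.4], np.float64(0.4)) ([668.7, -115.7, -21.5], np.float64(0.8))
pinkjar ([794.7, 207.5, -1.5], np.float64(8.7)) ([807.9, 234.4, -24.7], np.float64(0.4)) ([784.2, 226.7, -14.8], np.float64(0.7))
pinkshk ([699.8, 268.8, -0.5], np.float64(8.1)) ([707.4, 290.9, -17.3], np.float64(1.4)) ([688.5, 286.1, -12.3], np.float64(1.9))
white_caddy ([442.5, 148.1, -2.3, 6.1], np.float64(8.5)) ([443.2, 154.5, -8.8, 6.0], np.float64(1.0)) ([427.0, 160.6, -12.9, 5.3], np.float64(1.8))
blue_caddy ([467.7, -178.9, -2.4, 4.1], np.float64(15.9)) ([469.7, -170.6, -16.6, 3.6], np.float64(2.4)) ([455.0, -174.1, -11.1, 183.3], np.float64(0.9))
```

View pics/ov.png

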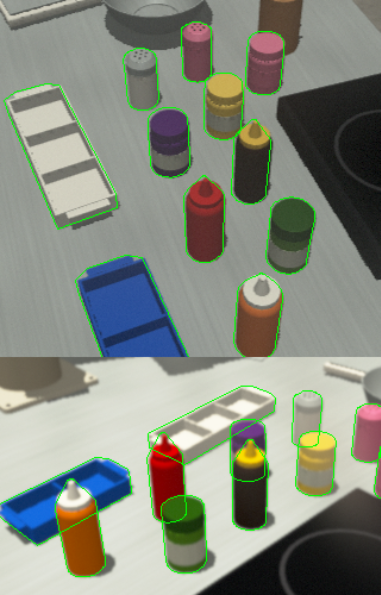

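Both views' outlines fit, and every z comes out within 3 mm of the counter. The pick for strawberry is the red bottle at (591,-81). I'll grip along world x, turning the tool so its axes line up with the world, and check from the wrist on the way.

Careful with the scale: turns go in shares of 120 degrees. That gives: 72.88 degrees / 120 = 0.6073.

Request:
apply_moves(motion=[0,0,0.0759,-0.037,-0.033,0,0.0878,0,0,0.1518,-0.074,-0.066,0,0.0878,0,0,0.2278,-0.111,-0.099,0,0.0878,0,0,0.3037,-0.148,-0.132,0,0.0878,0,0,0.3796,-0.185,-0.165,0,0.0878,0,0,0.4555,-0.222,-0.198,0,0.0878,0,0,0.5314,-0.259,-0.231,0,0.0878,0,0,0.6073,-0.296,-0.264,0,0.0878], force=20)

```text
time_s: 2.15
tool_pos: [389.9, 256.5, 248.0]
orientation: [[0.005, 1.0, 0.001], [1.0, -0.005, 0.0], [0.0, 0.001, -1.0]]
wrist_force: [0.3, -0.2, 0.1]
grip_width: 88.0
finger_force: 0.0
```

Request:
apply_moves(motion=[0,0,0,-0.048,0.025,0,0.0878,0,0,0,-0.097,0.05,0,0.0878,0,0,0,-0.145,0.075,0,0.0878,0,0,0,-0.194,0.1,0,0.0878,0,0,0,-0.242,0.125,0,0.0878,0,0,0,-0.29,0.15,0,0.0878,0,0,0,-0.339,0.17,0,0.0878,0,0,0,-0.339,0.202,0,0.0878])

```text
time_s: 3.15
tool_pos: [591.4, -84.6, 247.7]
orientation: [[0.004, 1.0, -0.0], [1.0, -0.004, -0.001], [-0.001, -0.0, -1.0]]
wrist_force: [0.5, -0.2, -0.9]
grip_width: 87.6
finger_force: 0.0
```

```bash
cat > w.py <<'E'
import sys
from h import *
import pickle
tag=sys.argv[1]
ci=optics.camera_info('wrist'); im=optics.read_camera('wrist'); cv2.imwrite(f'pics/w{tag}.png',im)
o=robot.get_obs(); print(o['time_s'],o['tool_pos'],o['qpos'])
R=cv2.Rodrigues(ci['rvec'])[0]; print('cam',-R.T@ci['tvec'],'fwd',R[2])
for n in sys.argv[2:]:
    for d in finder.silhouettes('wrist',n):
        m=np.array(d['mask']); print(n,round(d['p'],2),d['location'],m.sum(),im[m].mean(0).astype(int))
        oo,dd=ray(ci,d['location']); print('   ray at z=60:',(oo+dd*(60-oo[2])/dd[2]).round(1))
    
E
python3 w.py 1 strawberry chocolate matcha
```

```text
3.2 [595.48416334 -83.37140905 248.11755516] [-9.11026974e+00  2.21395100e+01  9.66171454e+01  1.52565414e-02
  6.10122209e+01 -8.93076581e+00]
cam [591.20272837 -17.50895123 385.37531164] fwd [-0.00257059 -0.25118814 -0.96793487]
strawberry 0.65 [319.4, 222.9] 4125 [ 43  44 101]
   ray at z=60: [591.2 -85.4  60. ]
chocolate 0.86 [449.4, 123.2] 5949 [ 58 104 123]
   ray at z=60: [691.8  -7.3  60. ]
matcha 0.96 [427.2, 270.3] 3932 [59 86 69]
   ray at z=60: [ 682.3 -126.6   60. ]
matcha 0.66 [192.7, 264.8] 10495 [165  96  62]
   ray at z=60: [ 484.2 -121.    60. ]
```

View pics/w1.png

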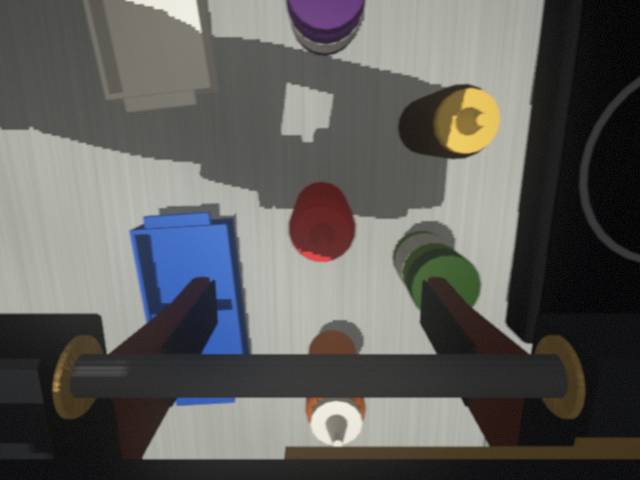

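The wrist view shows the red bottle at (322,222), the yellow-capped chocolate at (467,120), matcha at (440,275), caramel at (335,410) and blueberry at (327,20). There is no other red bottle. Next I refine the positions with this third view.

```bash
cat > w3.py <<'E'
import sys,pickle
from h import *
CI,out=pickle.load(open('d.pkl','rb'))
ci=optics.camera_info('wrist'); optics.read_camera('wrist'); o=robot.get_obs(); print(o['tool_pos'].round(1))
for n in sys.argv[1:]:
    P=model(n); V=[]
    d=finder.silhouettes('wrist',n)
    if not d: print(n,'none'); continue
    o_,d_=ray(ci,d[0]['location']); x0=o_+d_*(50-o_[2])/d_[2]; x0[2]=0
    for c,cc,m in(('w',ci,np.array(d[0]['mask'])),('side',CI['side'],out[n,'side'][0][2])):
        r,q=np.nonzero(m); V.append((cc,sup(np.c_[q,r].astype(float))))
    for vs in(V,V[:1]):
        s=least_squares(lambda v:np.concatenate([sup(proj(c,pose(v,P)))-t for c,t in vs]),x0,loss='soft_l1',f_scale=1.5)
        s2=least_squares(lambda v:np.concatenate([sup(proj(c,pose(np.r_[v,0],P)))-t for c,t in vs]),x0[:2],loss='soft_l1',f_scale=1.5)
        print(n,s.x.round(1),round(s.cost,1),'z=0:',s2.x.round(1),round(s2.cost,1))
E
python3 w3.py strawberry chocolate matcha
```

```text
[590.2 -80.7 247.3]
strawberry [ 5.921e+02 -8.160e+01  3.000e-01] 20.5 z=0: [592.1 -81.6] 20.5
strawberry [592.3 -84.8 -11.2] 1.8 z=0: [592.2 -82. ] 11.7
chocolate [ 6.868e+02 -7.500e+00  6.000e-01] 21.3 z=0: [687.   -7.4] 21.4
chocolate [688.5  -7.6  -3.4] 2.9 z=0: [687.4  -7.7] 4.3
matcha [ 689.4 -131.4   -1.9] 33.2 z=0: [ 688.9 -131.3] 35.6
matcha [ 692.7 -134.9  -11.2] 19.2 z=0: [ 688.9 -131.2] 28.8
```

Request:
apply_moves(motion=[0,0,0,-0.0005,0.001,0.03,0.0878,0,0,0,-0.0005,0.001,0.065,0.0878,0,0,0,-0.0005,0.001,0.1,0.0878,0,0,0,-0.0005,0.001,0.13,0.0878,0,0,0,-0.0005,0.001,0.15,0.0878,0,0,0,-0.0005,0.001,0.16,0.0878,0,0,0,-0.0005,0.001,0.16,0.0878,0,0,0,-0.0005,0.001,0.16,0.0878])

```text
time_s: 4.55
tool_pos: [592.9, -81.7, 88.7]
orientation: [[-0.0, 1.0, 0.002], [1.0, 0.0, -0.0], [-0.0, 0.002, -1.0]]
wrist_force: [0.1, -0.1, 0.8]
grip_width: 87.8
finger_force: 0.0
```

Request:
apply_moves(motion=[0,0,0,0,0,0,0.045,0,0,0,0,0,0,0.045,0,0,0,0,0,0,0.045,0,0,0,0,0,0,0.045,0,0,0,0,0,0,0.045,0,0,0,0,0,0,0.045], force=15)

```text
time_s: 5.3
tool_pos: [592.2, -81.7, 87.7]
orientation: [[0.0, 1.0, 0.0], [1.0, -0.0, -0.0], [-0.0, 0.0, -1.0]]
wrist_force: [-0.0, -1.6, 1.1]
grip_width: 49.5
finger_force: 15.0
```

Request:
apply_moves(motion=[0,0,0,0,0,-0.02,0.045,0,0,0,0,0,-0.05,0.045,0,0,0,0,0,-0.085,0.045,0,0,0,0.01,-0.01,-0.11,0.045,0,0,0,0.04,-0.04,-0.11,0.045,0,0,0,0.075,-0.075,-0.11,0.045,0,0,0,0.11,-0.11,-0.11,0.045,0,0,0,0.135,-0.13,-0.11,0.045])

```text
time_s: 6.3
tool_pos: [460.2, 54.4, 198.6]
orientation: [[-0.0, 1.0, -0.0], [1.0, 0.0, 0.0], [0.0, -0.0, -1.0]]
wrist_force: [-0.1, -0.5, -0.6]
grip_width: 49.4
finger_force: 15.0
```

Request:
apply_moves(motion=[0,0,0,0.011,-0.011,0,0.045,0,0,0,0.011,-0.011,0.02,0.045,0,0,0,0.011,-0.011,0.05,0.045,0,0,0,0.011,-0.011,0.075,0.045,0,0,0,0.011,-0.011,0.09,0.045,0,0,0,0.011,-0.011,0.098,0.045,0,0,0,0.011,-0.011,0.098,0.045])

```text
time_s: 7.18
tool_pos: [451.3, 64.2, 99.6]
orientation: [[0.0, 1.0, -0.0], [1.0, -0.0, -0.0], [-0.0, -0.0, -1.0]]
wrist_force: [0.7, 0.3, -0.8]
grip_width: 49.7
finger_force: 15.0
```

```bash
python3 - <<'E'
from workcell import optics
import cv2
cv2.imwrite('pics/s2.png',cv2.resize(optics.read_camera('side')[120:340,130:430],None,fx=2,fy=2))
E
```

```text
(no output)
```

View pics/s2.png

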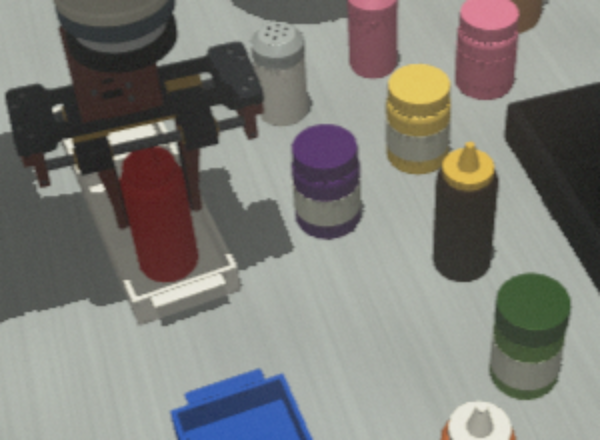

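The red bottle hangs in the end compartment, with its foot near (165,270) in the crop and clear of the walls. Now I lower the last 8 mm.

Request:
apply_moves(motion=[0,0,0,0,0,0.003,0.045,0,0,0,0,0,0.006,0.045,0,0,0,0,0,0.0075,0.045,0,0,0,0,0,0.008,0.045,0,0,0,0,0,0.008,0.045])

```text
time_s: 7.85
tool_pos: [451.1, 64.4, 91.7]
orientation: [[-0.0, 1.0, -0.0], [1.0, 0.0, -0.0], [-0.0, -0.0, -1.0]]
wrist_force: [0.0, -0.0, -1.2]
grip_width: 49.4
finger_force: 15.0
```

Request:
apply_moves(motion=[0,0,0,0,0,0.0005,0.045,0,0,0,0,0,0.001,0.045,0,0,0,0,0,0.001,0.045])

```text
time_s: 8.22
tool_pos: [451.6, 64.4, 91.4]
orientation: [[0.0, 1.0, 0.001], [1.0, -0.0, 0.0], [0.0, 0.001, -1.0]]
wrist_force: [-1.4, -0.3, 8.3]
grip_width: 49.4
finger_force: 15.0
```

Request:
apply_moves(motion=[0,0,0,0,0,0,0.06,0,0,0,0,0,0,0.085,0,0,0,0,0,0,0.085,0,0,0,0,0,-0.03,0.085,0,0,0,0,0,-0.07,0.085,0,0,0,0,0,-0.115,0.085,0,0,0,0,0,-0.15,0.085,0,0,0,0.01,0.02,-0.16,0.085])

```text
time_s: 9.22
tool_pos: [471.4, 74.3, 253.0]
orientation: [[0.001, 1.0, 0.003], [1.0, -0.001, 0.0], [0.0, 0.003, -1.0]]
wrist_force: [-0.1, 0.6, -0.2]
grip_width: 84.6
finger_force: 0.0
```

Request:
apply_moves(motion=[0,0,0,0.01,0.045,0,0.085,0,0,0,0.02,0.09,0,0.085,0,0,0,0.03,0.135,0,0.085,0,0,0,0.04,0.175,0,0.085,0,0,0,0.05,0.21,0,0.085,0,0,0,0.058,0.225,0,0.085,0,0,0,0.058,0.225,0,0.085,0,0,0,0.058,0.225,0,0.085])

```text
time_s: 10.22
tool_pos: [695.2, 132.1, 250.2]
orientation: [[-0.0, 1.0, -0.001], [1.0, 0.0, -0.0], [-0.0, -0.001, -1.0]]
wrist_force: [0.2, 0.2, -1.2]
grip_width: 85.2
finger_force: 0.0
```

```bash
python3 w3.py custard sugar
```

```text
[695.2 132.  250.5]
custard [800.4 205.5 -21.9] 699.4 z=0: [794.  204.4] 730.7
custard [797.3 204.7  -7.2] 2.6 z=0: [794.7 204.5] 8.0
sugar [596.5 228.5   0.6] 13.9 z=0: [596.3 228.6] 14.2
sugar [594.6 229.   -5.1] 1.1 z=0: [596.3 228.5] 3.8
```

Custard's best hit is the pink jar at (795,205). I'll pick the detection by colour instead.

```bash
python3 - <<'E'
s=open('w3.py').read()
s=s.replace("optics.read_camera('wrist');","im=optics.read_camera('wrist');")
s=s.replace("    d=finder.silhouettes('wrist',n)\n","""    d=finder.silhouettes('wrist',n)
    col=lambda e:im[np.array(e['mask'])].mean(0)
    for e in d: print('  ',round(e['p'],2),e['location'],col(e).astype(int))
    if n=='custard': d=[e for e in d if col(e)[1]-col(e)[0]>25]
    if n=='sugar': d=[e for e in d if abs(col(e)[2]-col(e)[1])<25]
""")
open('w3.py','w').write(s)
E
python3 w3.py custard
```

```text
[695.6 132.1 251. ]
   0.71 [320.3, 225.4] [ 75 127 144]
   0.66 [445.6, 130.6] [140 124 191]
custard [ 6.970e+02  1.298e+02 -1.000e-01] 9.9 z=0: [696.9 129.8] 9.9
custard [697.2 128.1  -6.2] 1.4 z=0: [697.2 129.6] 4.9
```

Request:
apply_moves(motion=[0,0,0,-0.0025,0.001,0.035,0.08,0,0,0,-0.0025,0.001,0.075,0.08,0,0,0,-0.0025,0.001,0.115,0.08,0,0,0,-0.0025,0.001,0.15,0.08,0,0,0,-0.0025,0.001,0.178,0.08,0,0,0,-0.0025,0.001,0.192,0.08,0,0,0,-0.0025,0.001,0.196,0.08,0,0,0,-0.0025,0.001,0.196,0.08])

```text
time_s: 11.48
tool_pos: [697.7, 129.9, 55.6]
orientation: [[0.0, 1.0, 0.001], [1.0, -0.0, 0.0], [0.0, 0.001, -1.0]]
wrist_force: [-0.8, -0.3, 0.1]
grip_width: 80.1
finger_force: 0.0
```

Request:
apply_moves(motion=[0,0,0,0,0,0,0.052,0,0,0,0,0,0,0.052,0,0,0,0,0,0,0.052,0,0,0,0,0,0,0.052,0,0,0,0,0,0,0.052])

```text
time_s: 12.1
tool_pos: [697.6, 130.0, 55.4]
orientation: [[0.0, 1.0, 0.001], [1.0, -0.0, 0.0], [0.0, 0.001, -1.0]]
wrist_force: [-1.0, 0.3, 6.3]
grip_width: 57.4
finger_force: 15.0
```

Request:
apply_moves(motion=[0,0,0,0,0,-0.02,0.052,0,0,0,0,0,-0.055,0.052,0,0,0,0,0,-0.09,0.052,0,0,0,0,-0.01,-0.12,0.052,0,0,0,0.003,-0.045,-0.12,0.052,0,0,0,0.006,-0.09,-0.12,0.052,0,0,0,0.009,-0.135,-0.12,0.052,0,0,0,0.013,-0.18,-0.12,0.052], force=18)

```text
time_s: 13.1
tool_pos: [515.4, 142.8, 175.3]
orientation: [[0.0, 1.0, 0.0], [1.0, -0.0, 0.0], [0.0, 0.0, -1.0]]
wrist_force: [0.6, 0.1, -2.2]
grip_width: 57.6
finger_force: 18.0
```

Request:
apply_moves(motion=[0,0,0,0.003,-0.045,0,0.052,0,0,0,0.005,-0.07,0,0.052,0,0,0,0.005,-0.0745,0.02,0.052,0,0,0,0.005,-0.0745,0.05,0.052,0,0,0,0.005,-0.0745,0.08,0.052,0,0,0,0.005,-0.0745,0.1,0.052,0,0,0,0.005,-0.0745,0.108,0.052,0,0,0,0.005,-0.0745,0.108,0.052])

```text
time_s: 14.1
tool_pos: [442.6, 147.9, 66.9]
orientation: [[0.0, 1.0, -0.0], [1.0, -0.0, -0.0], [-0.0, -0.0, -1.0]]
wrist_force: [-0.4, -0.4, -2.7]
grip_width: 57.8
finger_force: 18.0
```

Request:
apply_moves(motion=[0,0,0,0,0,0.003,0.052,0,0,0,0,0,0.006,0.052,0,0,0,0,0,0.0075,0.052,0,0,0,0,0,0.008,0.052,0,0,0,0,0,0.0085,0.052,0,0,0,0,0,0.0085,0.052])

```text
time_s: 14.85
tool_pos: [442.8, 147.9, 59.3]
orientation: [[0.0, 1.0, 0.001], [1.0, -0.0, 0.0], [0.0, 0.001, -1.0]]
wrist_force: [-3.8, -0.5, 15.1]
grip_width: 57.8
finger_force: 18.0
```

Request:
apply_moves(motion=[0,0,0,0,0,-0.0005,0.052,0,0,0,0,0,-0.0005,0.07,0,0,0,0,0,-0.0005,0.08,0,0,0,0,0,-0.0005,0.08,0,0,0,0,0,-0.03,0.08,0,0,0,0,0,-0.07,0.08,0,0,0,0,0,-0.11,0.08,0,0,0,0,0,-0.14,0.08])

```text
time_s: 15.85
tool_pos: [442.9, 147.9, 199.8]
orientation: [[0.0, 1.0, 0.001], [1.0, -0.0, 0.0], [0.0, 0.001, -1.0]]
wrist_force: [0.3, -0.6, 0.1]
grip_width: 80.3
finger_force: 0.0
```

Request:
apply_moves(motion=[0,0,0,0.02,0.035,0,0.08,0,0,0,0.04,0.075,0,0.08,0,0,0,0.06,0.115,0,0.08,0,0,0,0.08,0.15,0,0.08,0,0,0,0.0805,0.1537,0.03,0.08,0,0,0,0.0805,0.1537,0.07,0.08,0,0,0,0.0805,0.1537,0.085,0.08,0,0,0,0.0805,0.1537,0.085,0.08])

```text
time_s: 16.85
tool_pos: [595.7, 228.1, 112.3]
orientation: [[0.0, 1.0, -0.002], [1.0, -0.0, -0.001], [-0.001, -0.002, -1.0]]
wrist_force: [-0.1, -0.2, -0.2]
grip_width: 80.0
finger_force: 0.0
```

Request:
apply_moves(motion=[0,0,0,0,0,0.02,0.08,0,0,0,0,0,0.045,0.08,0,0,0,0,0,0.059,0.08,0,0,0,0,0,0.059,0.08,0,0,0,0,0,0.059,0.043,0,0,0,0,0,0.059,0.043,0,0,0,0,0,0.059,0.043,0,0,0,0,0,0.059,0.043], force=15)

```text
time_s: 17.85
tool_pos: [596.7, 228.5, 54.7]
orientation: [[-0.0, 1.0, 0.001], [1.0, 0.0, 0.0], [0.0, 0.001, -1.0]]
wrist_force: [1.0, -0.3, 1.9]
grip_width: 47.9
finger_force: 15.0
```

Request:
apply_moves(motion=[0,0,0,0,0,0,0.043,0,0,0,0,0,0,0.043])

```text
time_s: 18.1
tool_pos: [596.7, 228.5, 54.6]
orientation: [[0.0, 1.0, 0.001], [1.0, -0.0, 0.0], [0.0, 0.001, -1.0]]
wrist_force: [0.0, -0.1, 4.6]
grip_width: 48.5
finger_force: 15.0
```

Request:
apply_moves(motion=[0,0,0,0,0,-0.02,0.043,0,0,0,0,0,-0.05,0.043,0,0,0,0,0,-0.085,0.043,0,0,0,0,-0.01,-0.11,0.043,0,0,0,0.001,-0.045,-0.11,0.043,0,0,0,0.002,-0.085,-0.11,0.043,0,0,0,0.003,-0.125,-0.11,0.043,0,0,0,0.003,-0.153,-0.11,0.043])

```text
time_s: 19.1
tool_pos: [441.2, 231.1, 164.9]
orientation: [[-0.0, 1.0, -0.001], [1.0, 0.0, -0.0], [-0.0, -0.001, -1.0]]
wrist_force: [0.1, 0.1, -0.7]
grip_width: 48.3
finger_force: 15.0
```

Request:
apply_moves(motion=[0,0,0,0,-0.0096,0,0.043,0,0,0,0,-0.0096,0.02,0.043,0,0,0,0,-0.0096,0.05,0.043,0,0,0,0,-0.0096,0.08,0.043,0,0,0,0,-0.0096,0.093,0.043,0,0,0,0,-0.0096,0.099,0.043,0,0,0,0,-0.0096,0.102,0.043,0,0,0,0,-0.0096,0.104,0.043])

```text
time_s: 20.1
tool_pos: [434.3, 231.6, 60.7]
orientation: [[0.0, 1.0, 0.001], [1.0, -0.0, 0.001], [0.001, 0.001, -1.0]]
wrist_force: [-0.5, 0.2, -1.2]
grip_width: 48.0
finger_force: 15.0
```

Request:
apply_moves(motion=[0,0,0,0,0,0.001,0.043,0,0,0,0,0,0.0018,0.043,0,0,0,0,0,0.0018,0.043])

```text
time_s: 20.48
tool_pos: [433.9, 231.5, 58.6]
orientation: [[-0.0, 1.0, 0.0], [1.0, 0.0, 0.0], [0.0, 0.0, -1.0]]
wrist_force: [0.4, -0.2, 0.3]
grip_width: 47.9
finger_force: 15.0
```

Request:
apply_moves(motion=[0,0,0,0,0,0.0004,0.043,0,0,0,0,0,0.0004,0.043,0,0,0,0,0,0.0004,0.06,0,0,0,0,0,0.0004,0.08,0,0,0,0,0,0.0004,0.08,0,0,0,0,0,-0.04,0.08,0,0,0,0,0,-0.09,0.08,0,0,0,0,0,-0.14,0.08])

```text
time_s: 21.48
tool_pos: [433.4, 231.2, 199.6]
orientation: [[-0.0, 1.0, -0.001], [1.0, 0.0, -0.0], [-0.0, -0.001, -1.0]]
wrist_force: [-0.3, 0.1, -0.2]
grip_width: 80.1
finger_force: 0.0
```

Request:
apply_moves(motion=[0,0,0,0,0,-0.03,0.08,0,0,0,-0.04,0.045,-0.052,0.08,0,0,0,-0.08,0.09,-0.052,0.08,0,0,0,-0.12,0.135,-0.052,0.08,0,0,0,-0.16,0.18,-0.052,0.08,0,0,0,-0.2,0.225,-0.052,0.08,0,0,0,-0.22,0.25,-0.052,0.08,0,0,0,-0.239,0.253,-0.052,0.08])

```text
time_s: 22.48
tool_pos: [687.5, -8.9, 249.6]
orientation: [[0.001, 1.0, -0.0], [1.0, -0.001, 0.0], [0.0, -0.0, -1.0]]
wrist_force: [0.6, -0.5, 0.1]
grip_width: 79.8
finger_force: 0.0
```

```bash
python3 w3.py chocolate matcha; python3 - <<'E'
from workcell import optics
import cv2
cv2.imwrite('pics/s3.png',cv2.resize(optics.read_camera('side')[80:440,130:530],None,fx=1.6,fy=1.6))
E
```

```text
[686.8 -10.7 249.6]
   0.75 [317.6, 225.4] [ 69 108 124]
   0.27 [36.3, 130.4] [27 27 99]
chocolate [686.3  -7.6  -0. ] 17.1 z=0: [686.3  -7.6] 17.1
chocolate [686.6  -8.8  -4.4] 0.9 z=0: [686.6  -7.8] 2.7
   0.67 [319.4, 335.6] [ 86 108  97]
matcha [ 688.9 -132.    -0.8] 49.5 z=0: [ 688.8 -131.8] 50.2
matcha [ 688.9 -138.5  -12.8] 34.7 z=0: [ 688.9 -131.8] 43.4
```

View pics/s3.png

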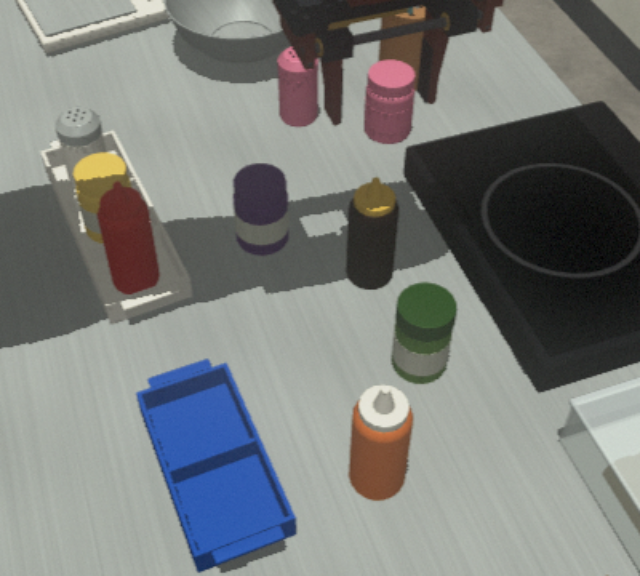

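All three items stand upright in the white caddy: strawberry (130,240), custard (100,195) and sugar (80,140). Caramel and blueberry have not moved. Chocolate at (370,235) is next.

Request:
apply_moves(motion=[0,0,0,0,0,0.035,0.08,0,0,0,0,0,0.075,0.08,0,0,0,0,0,0.115,0.08,0,0,0,0,0,0.145,0.08,0,0,0,0,0,0.16,0.08,0,0,0,0,0,0.162,0.08,0,0,0,0,0,0.162,0.045,0,0,0,0,0,0.162,0.045])

```text
time_s: 23.68
tool_pos: [687.6, -7.6, 89.9]
orientation: [[-0.0, 1.0, 0.002], [1.0, 0.0, -0.0], [-0.0, 0.002, -1.0]]
wrist_force: [-0.9, -0.9, -0.1]
grip_width: 63.6
finger_force: 0.0
```

Request:
apply_moves(motion=[0,0,0,0,0,0,0.045,0,0,0,0,0,0,0.045,0,0,0,0,0,0,0.045])

```text
time_s: 24.05
tool_pos: [687.3, -7.7, 89.1]
orientation: [[0.0, 1.0, 0.001], [1.0, -0.0, -0.0], [-0.0, 0.001, -1.0]]
wrist_force: [0.3, -0.8, 5.5]
grip_width: 50.1
finger_force: 15.0
```

Request:
apply_moves(motion=[0,0,0,0,0,-0.02,0.045,0,0,0,0,0,-0.055,0.045,0,0,0,0,0,-0.095,0.045,0,0,0,-0.005,-0.01,-0.12,0.045,0,0,0,-0.025,-0.045,-0.12,0.045,0,0,0,-0.05,-0.085,-0.12,0.045,0,0,0,-0.075,-0.13,-0.12,0.045,0,0,0,-0.1,-0.175,-0.12,0.045])

```text
time_s: 25.05
tool_pos: [510.1, -108.2, 209.1]
orientation: [[-0.0, 1.0, 0.0], [1.0, 0.0, -0.0], [-0.0, 0.0, -1.0]]
wrist_force: [0.0, -0.7, -2.9]
grip_width: 49.9
finger_force: 15.0
```

Request:
apply_moves(motion=[0,0,0,-0.02,-0.035,0,0.045,0,0,0,-0.0294,-0.047,0,0.045,0,0,0,-0.0294,-0.047,0.025,0.045,0,0,0,-0.0294,-0.047,0.06,0.045,0,0,0,-0.0294,-0.047,0.09,0.045,0,0,0,-0.0294,-0.047,0.105,0.045,0,0,0,-0.0294,-0.047,0.111,0.045,0,0,0,-0.0294,-0.047,0.113,0.045])

```text
time_s: 26.05
tool_pos: [465.4, -137.1, 95.7]
orientation: [[-0.0, 1.0, 0.001], [1.0, 0.0, -0.0], [-0.0, 0.001, -1.0]]
wrist_force: [0.1, -0.2, -2.7]
grip_width: 50.0
finger_force: 15.0
```

Request:
apply_moves(motion=[0,0,0,0,0,0.0015,0.045,0,0,0,0,0,0.003,0.045,0,0,0,0,0,0.003,0.045,0,0,0,0,0,0.003,0.045])

```text
time_s: 26.55
tool_pos: [465.3, -137.2, 93.1]
orientation: [[0.0, 1.0, 0.001], [1.0, -0.0, -0.0], [-0.0, 0.001, -1.0]]
wrist_force: [0.3, 0.9, 5.6]
grip_width: 49.7
finger_force: 15.0
```

Request:
apply_moves(motion=[0,0,0,0,0,0,0.06,0,0,0,0,0,0,0.08,0,0,0,0,0,0,0.08,0,0,0,0,0,-0.03,0.08,0,0,0,0,0,-0.07,0.08,0,0,0,0,0,-0.11,0.08,0,0,0,0,0,-0.14,0.08,0,0,0,0,0.02,-0.15,0.08])

```text
time_s: 27.55
tool_pos: [484.8, -137.2, 244.4]
orientation: [[0.0, 1.0, 0.002], [1.0, -0.0, -0.001], [-0.001, 0.002, -1.0]]
wrist_force: [-0.0, -0.1, 0.4]
grip_width: 80.0
finger_force: 0.0
```

Request:
apply_moves(motion=[0,0,0,0.001,0.05,0,0.08,0,0,0,0.002,0.1,0,0.08,0,0,0,0.003,0.15,0,0.08,0,0,0,0.004,0.19,0,0.08,0,0,0,0.0055,0.2043,0,0.08,0,0,0,0.0055,0.2043,0.03,0.08,0,0,0,0.0055,0.2043,0.06,0.08,0,0,0,0.0055,0.2043,0.06,0.08])

```text
time_s: 28.55
tool_pos: [686.3, -131.2, 179.7]
orientation: [[0.0, 1.0, -0.006], [1.0, -0.0, 0.001], [0.001, -0.006, -1.0]]
wrist_force: [1.2, -0.3, 0.0]
grip_width: 80.1
finger_force: 0.0
```

```bash
python3 w3.py matcha
```

```text
[ 687.7 -131.4  181.7]
   0.78 [325.0, 253.4] [55 78 62]
matcha [ 689.3 -132.1   -1.5] 12.1 z=0: [ 689.2 -131.7] 14.3
matcha [ 689.4 -133.3   -5. ] 0.8 z=0: [ 689.3 -131.8] 7.3
```

Request:
apply_moves(motion=[0,0,0,0,0,0.03,0.08,0,0,0,0,0,0.065,0.08,0,0,0,0,0,0.1,0.08,0,0,0,0,0,0.12,0.08,0,0,0,0,0,0.128,0.08,0,0,0,0,0,0.128,0.08,0,0,0,0,0,0.128,0.049,0,0,0,0,0,0.128,0.049])

```text
time_s: 29.65
tool_pos: [689.7, -131.7, 55.5]
orientation: [[0.0, 1.0, 0.002], [1.0, -0.0, -0.0], [-0.0, 0.002, -1.0]]
wrist_force: [-0.2, 0.0, -0.1]
grip_width: 63.8
finger_force: 0.0
```

Request:
apply_moves(motion=[0,0,0,0,0,0,0.049,0,0,0,0,0,0,0.049,0,0,0,0,0,0,0.049])

```text
time_s: 30.02
tool_pos: [689.5, -131.6, 55.1]
orientation: [[-0.0, 1.0, 0.001], [1.0, 0.0, -0.0], [-0.0, 0.001, -1.0]]
wrist_force: [0.2, -0.6, 6.1]
grip_width: 55.0
finger_force: 15.0
```

Request:
apply_moves(motion=[0,0,0,0,0,-0.02,0.049,0,0,0,0,0,-0.06,0.049,0,0,0,0,0,-0.105,0.049,0,0,0,0,0,-0.145,0.049,0,0,0,-0.01,-0.03,-0.15,0.049,0,0,0,-0.028,-0.07,-0.15,0.049,0,0,0,-0.046,-0.115,-0.15,0.049,0,0,0,-0.066,-0.16,-0.15,0.049])

```text
time_s: 31.02
tool_pos: [527.5, -197.8, 205.2]
orientation: [[-0.0, 1.0, 0.0], [1.0, 0.0, -0.0], [-0.0, 0.0, -1.0]]
wrist_force: [-0.3, -0.5, -0.6]
grip_width: 54.9
finger_force: 15.0
```

Request:
apply_moves(motion=[0,0,0,-0.02,-0.045,0,0.049,0,0,0,-0.0233,-0.0584,0,0.049,0,0,0,-0.0233,-0.0584,0,0.049,0,0,0,-0.0233,-0.0584,0.03,0.049,0,0,0,-0.0233,-0.0584,0.07,0.049,0,0,0,-0.0233,-0.0584,0.105,0.049,0,0,0,-0.0233,-0.0584,0.13,0.049,0,0,0,-0.0233,-0.0584,0.138,0.049])

```text
time_s: 32.02
tool_pos: [471.4, -220.1, 65.0]
orientation: [[-0.001, 1.0, -0.001], [1.0, 0.001, 0.001], [0.001, -0.001, -1.0]]
wrist_force: [-0.3, 0.6, -0.7]
grip_width: 54.8
finger_force: 15.0
```

Request:
apply_moves(motion=[0,0,0,0,0,0.003,0.049,0,0,0,0,0,0.006,0.049,0,0,0,0,0,0.0075,0.049,0,0,0,0,0,0.008,0.049,0,0,0,0,0,0.008,0.049])

```text
time_s: 32.65
tool_pos: [471.0, -221.1, 59.0]
orientation: [[0.0, 1.0, 0.001], [1.0, -0.0, -0.001], [-0.001, 0.001, -1.0]]
wrist_force: [-0.5, 0.6, 4.0]
grip_width: 55.1
finger_force: 15.0
```

Contact at the expected height, so I release, retreat upwards and check.

Request:
apply_moves(motion=[0,0,0,0,0,0,0.065,0,0,0,0,0,0,0.08,0,0,0,0,0,0,0.08,0,0,0,0,0,-0.03,0.08,0,0,0,0,0,-0.075,0.08,0,0,0,0,0,-0.125,0.08,0,0,0,0,0,-0.175,0.08,0,0,0,0,0,-0.21,0.08])

```text
time_s: 33.65
tool_pos: [470.9, -221.0, 270.7]
orientation: [[0.0, 1.0, 0.002], [1.0, 0.0, -0.001], [-0.001, 0.002, -1.0]]
wrist_force: [0.9, -0.7, -0.8]
grip_width: 80.3
finger_force: 0.0
```

Request:
apply_moves(motion=[0,0,0,0.04,0,0,0.08,0,0,0,0.09,0,0,0.08,0,0,0,0.14,0,0,0.08,0,0,0,0.19,0,0,0.08,0,0,0,0.23,0,0,0.08,0,0,0,0.24,0,0,0.08,0,0,0,0.24,0,0,0.08])

```text
time_s: 34.52
tool_pos: [470.6, 19.1, 268.3]
orientation: [[-0.001, 1.0, -0.0], [1.0, 0.001, -0.0], [-0.0, -0.0, -1.0]]
wrist_force: [-0.4, -0.1, -0.1]
grip_width: 80.2
finger_force: 0.0
```

```bash
python3 - <<'E'
from workcell import optics
import cv2
cv2.imwrite('pics/s4.png',cv2.resize(optics.read_camera('side')[80:440,130:530],None,fx=1.6,fy=1.6))
cv2.imwrite('pics/c4.png',optics.read_camera('scene'))
E
```

```text
(no output)
```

View pics/s4.png

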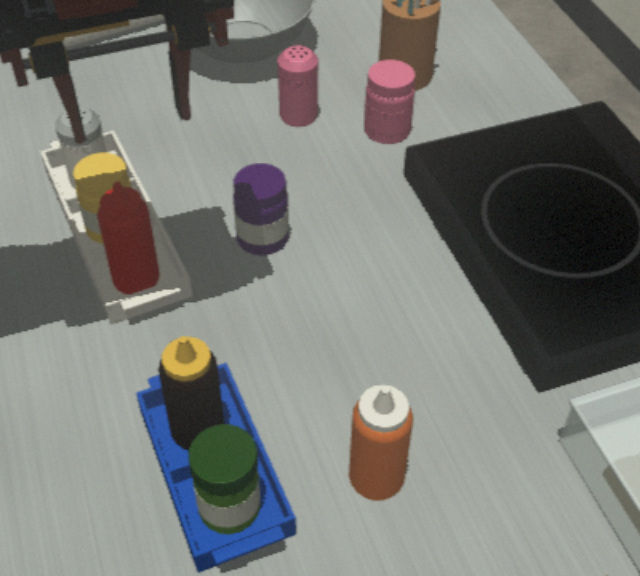

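View pics/c4.png

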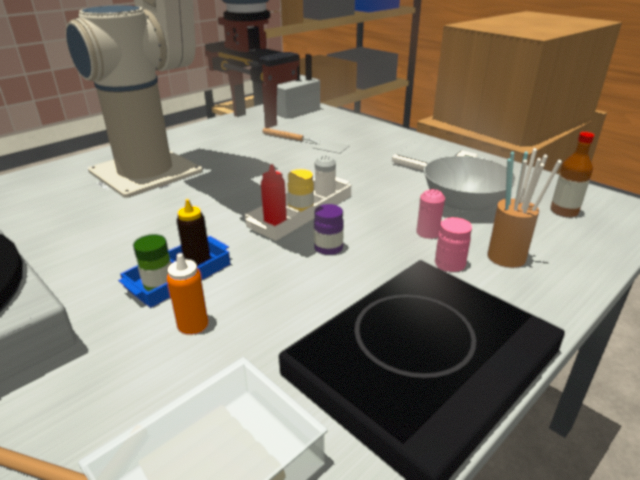

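Both pictures show all five items upright in their own compartments. In the scene view they are at red (273,195), yellow (300,190), white (325,177), dark (192,235) and green (152,260). Caramel (187,295) and blueberry (329,230) stand where they were, and the robot touches nothing.

```bash
python3 -c "
from workcell import workorder; print(workorder.hand_in())"
```

```text
the job is handed in; nothing more can be done
None
```

Job handed in at about 35 s: both caddies are filled as asked with every item upright in its own compartment, and the caramel bottle, blueberry jar and pink look-alikes were left where they stood.

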